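# Uncap the lamp stand, press its release button and hold the column up at the second stop

## Task

Get the bench lamp stand ready for its lamp: pull the white protective cap off the stand's spigot and leave it in the steel tray. Then squeeze the release button in the stand's grip, draw the column past its first stop right up to the second stop, and finish still holding it up there, because nothing else keeps it up until I tighten the collar screw. Leave the other things on the bench where they are.

Things in the scene. Friction and masses are not known exactly. Their poses are not given: they have to be found in the camera images.
- stand: Lamp stand, fixed to the bench: round dark cast base 150 mm across, 13 mm thick, an upright grey outer tube 29 mm across, and a black collar 40 mm across at its top, 149 mm above the bench. Origin: centre of the underside of the base, on the bench; z up along the tube's axis, x towards the side of the release button, y towards the collar's thumb screw.
- collar (a point): Point on the stand's axis at the top of the collar, 149 mm above the bench. The collar's thumb screw sticks out to 50 mm from the axis along the stand's y, 124 to 147 mm above the bench; it is loose and is left alone.
- column (a joint): How far the inner column (with grip and spigot) is drawn up, m: 0 down (start), 0.050 first stop, 0.100 second stop = solid end of travel. A spring pin worked by the button catches it at 0 and at the first stop only (1.5 mm play); with the button kept in, it slides freely past. Let go at the second stop, it slides down to the first. Weight and friction together 4 to 8 N.
- grip (a point): On the stand's axis, at the height of the button's middle: 184 mm above the bench with the column down; moves with the column, axes as the stand's. The grip is an upright black rubber block, 32 mm along x, 26 mm along y, 54 mm high (from 32 mm below this point to 22 mm above it), with flat faces.
- button (a joint): How far the release button is pressed, m: 0 out, 0.005 fully in; spring 3 N at 0, 7 N fully in; the pin is free from 0.003 on. It moves towards the stand's -x, into the grip. Squeezing the grip along x across the button with 20 to 40 N presses it fully and holds firmly enough to pull the column up.
- button_face (a point): Middle of the outer face of the release button, a grey upright paddle 14 mm wide (y) and 36 mm high (z) on the +x face of the grip, at grip's height. Out, this face is 23 mm from the axis (7 mm proud of the grip), fully in 18 mm. The grip's opposite face is 16 mm from the axis: 39 mm across, 34 mm when pressed.
- spigot_top (a point): Tip of the spigot, on the stand's axis, 52 mm above grip: a round steel stud 16 mm across that stands 30 mm above the top of the grip. Covered by the cap at the start.
- cap: White ribbed plastic cap, a round cup 28 mm across, 36 mm high, closed end up, pushed over the spigot, its mouth on the top of the grip (206 mm above the bench). Origin: centre of its mouth, z towards the closed end. Two sprung balls in the spigot hold it: a straight upward pull of 5 to 8 N frees it within 9 mm; it is clear of the spigot after 32 mm.
- cap_mid (a point): Middle of the cap, on its axis, 18 mm from its mouth.
- tray: Shallow empty steel tray standing loose on the bench, 170 mm (x) by 130 mm (y) outside, 20 mm high, walls and floor 3 mm thick. Origin at the centre of its underside, z up. It stands on one side of the bench's middle, the stand on the other, either way round.
- screwdriver: Not part of the job: screwdriver lying flat, 170 mm long with a black handle, between the stand and the tray.
- tape_roll: Not part of the job: beige roll of tape lying flat, 96 mm across and 24 mm high.
- notebook: Not part of the job: brown notebook, 150 x 105 x 16 mm.
- mouse: Not part of the job: white computer mouse, 62 x 104 mm, 31 mm high.
- multimeter: Not part of the job: grey hand multimeter lying flat, 170 x 85 mm, 44 mm high at its dial.
- jar: Not part of the job: glass jar with a white lid, 60 mm across and 85 mm high.
- beaker: Not part of the job: glass beaker, 68 mm across and 85 mm high.
Things that resemble listed ones, but are neither listed nor needed, are in the scene too. Leave any yellow look-alike of the stand alone. Of the things shaped like the tray, the steel one is meant.

How it is judged:
By the outcome, as a careful person would: the job done as asked, in the order asked, and still so for the second after the job is handed in, while the arm keeps its last pose, push and grip.
It also fails if it takes over 50 s, if anything falls off the work surface, if the arm or the gripper's body presses on something with over 40 N, if the wrist force passes 120 N, or if a joint passes its speed limit or range.

## Robot

A 6-joint arm with a two-finger parallel gripper is mounted at the origin on the work surface. World frame = base frame: x ahead of the robot, y to its left, z up, the work surface at z = 0. Lengths are in mm, angles in rad, forces in N, time in s.
With the tool pointing down it reaches from about 250 to 800 mm from the base axis. Payload 8.5 kg.
Tool frame: the origin (TCP) lies midway between the tips of the shut fingers; the grasp point (between the pads) lies 19 mm behind it (env.grip_depth is the distance from the TCP to the grasp point, in mm); z points along the fingers, y is the line along which they close (so a half turn about z gives the same grasp; the last joint's range is limited). The gripper opens to 85 mm and grips with 20 to 120 N. Pads are 22 mm wide; open, the fingers measure 114 mm over their backs; the gripper's body (76 mm by 85 mm) begins 54 mm behind the grasp point. The pads swing forward as they close: fully open they stand 13 mm farther back than shut.
Start: joints at [-1.317, 0.238, -0.013, 1.319, 0, 1.571], TCP at [131.806, -508.14, 231.276] pointing down, gripper open.
Joint ranges: [-2.66, 2.66], [-1.03, 1.9], [-1.14, 1.46], [-1.82, 2.27], [-1.45, 1.34], [-3.14, 3.14]. Speed limits (rad/s): [2.22, 2.22, 2.79, 3.14, 3.14, 3.14].

## Interface

Orientations are given as a unit quaternion [w, x, y, z].
In Python, from station import env gives the robot as it stands. The module is installed in compiled form; this text tells all that it offers.
- The arm moves only by the shell command python3 -m inch 'ROWS' [FORCE]. ROWS is text: rows parted by semicolons, each of 5 numbers parted by spaces: the closure in counts, from 0 (fully open) to 255 (shut), then the shift along the tool's x, y, z in m, then the turn about the tool's z in degrees. In form: jaw dx dy dz turn; .... A call has 1 to 8 rows; each row is the pose to reach, as a shift and turn from the pose commanded when the call began, along the tool's axes at that moment; what a row does not reach only later rows make up. A row lasts 1/8 s, in which the tool goes at most 62.5 mm and 10.7 degrees, less where a joint would pass 70% of its speed; a pose out of reach is approached as far as the arm can. A call with a gripper value outside its range is refused whole. The fingers move at their own pace and stop on an object; FORCE is the grip in N (left out, the last holds). Time passes only in rows, so rows that repeat a pose let the fingers close. It gives the time, the measured TCP pose, the force, the opening and the grip force at its end, in the units of the state.
- env.sense(): the state, without advancing time (a new reading comes with each control period).
- env.snapshot(name): name is "scene" or "top" or "wrist"; returns a dict with "pixels" (480x640x3 uint8, red, green, blue), "camera_matrix" (3x3 intrinsics, pixels), "R" (3x3) and "t" (3): a world point X has camera coordinates R X + t. Camera axes: x right, y down, z forward; pixel columns grow to the right and rows downward; lengths in mm; the calibration is good to about 2 mm. A picture is of the moment at which its call begins. There is no depth.
- env.finish_job(): hands the job in; it is judged then, once.
Trained networks look in a picture, given as the dict that the camera call returned (one of the last four; its "shot" number tells which), for a name from the list of things; names that differ only in an ending like _2 or _b are one class to them, and where a whole thing is asked for, a point or a joint stands for the part that bears it (a point fixed in the world has none). Each returns a list of dicts, best first, with "conf" (0 to 1); they miss things now and then, are a little off and sometimes report something else, mostly with a low value. They report only what shows in the picture. A call takes as long as a camera call. They do not tell look-alikes from the thing itself.
- env.spot_in(picture, label): "bbox" ([centre column, centre row, width, height] as shares, 0 to 1, of the picture: columns of its width, rows of its height, round what is visible of it).
- env.trace(picture, label): "pixels" (480x640 bool, what is visible of it) and "bbox" ([centre column, centre row, width, height] as shares, 0 to 1, of the picture: columns of its width, rows of its height, round what is visible of it).
The state is a dict: "t": time; "joint_positions": joint angles; "joint_vel": joint speeds; "joint_efforts": joint torques, N m; "tool_pos": TCP position; "tool_rot": TCP orientation; "force": force on the tool from outside, world axes, zero at the start; "ft_torque": the same for the moment, N m; "gripper_width": finger opening in mm; "grip_force": force on a finger pad.
Only numpy, scipy, OpenCV 4.12 (cv2) and the standard library are available. Lean on these libraries where they do the work, as an engineer would, in place of code of your own. Each camera call takes 0.05 s, during which the arm holds its last target. There are 200 camera calls.

## Working session

There is one attempt and no reset: what is moved stays moved. The work goes in short steps, Python scripts to look and compute and a shell command to move; the robot and the scene stay as the last step left them, time stands still between calls to the robot, and variables do not carry over. Pictures are saved under pics/ and viewed, at most 10 in all, crops included, and the job is handed in when it is done.

```bash
mkdir -p pics; cat > h.py <<'E'
import numpy as np, cv2
from station import env
def px(p,X):
    c=p["R"]@np.array(X,float)+p["t"]; u=p["camera_matrix"]@c; return u[:2]/u[2]
def ray(p,uv):
    R=np.array(p["R"]);o=-R.T@p["t"]; d=R.T@np.linalg.inv(p["camera_matrix"])@np.array([uv[0],uv[1],1.]); return o,d
def atz(p,uv,z):
    o,d=ray(p,uv); return o+d*(z-o[2])/d[2]
def save(p,n): cv2.imwrite(n,cv2.cvtColor(p["pixels"],cv2.COLOR_RGB2BGR))
E
python3 - <<'E'
from h import *
for n in("top","scene"):
    p=env.snapshot(n); save(p,f"pics/{n}1.png")
    o,d=ray(p,(320,240)); print(n,o,d)
    for l in("stand","cap","tray","button_face","column","grip","screwdriver"):
        for r in env.spot_in(p,l)[:3]:
            b=r["bbox"]; uv=(b[0]*640,b[1]*480); print(l,round(r["conf"],2),np.round(uv),np.round([b[2]*640,b[3]*480]),np.round(atz(p,uv,{"cap":242,"tray":10}.get(l,0))))
print(env.sense())
E
```

```text
top [ 383.47748318  -28.14714328 1640.46976098] [ 0.08076505  0.00352392 -0.99679443]
stand 0.88 [383. 230.] [53. 52.] [ 541. -194.    0.]
stand 0.59 [369. 307.] [55. 56.] [ 335. -151.    0.]
tray 0.98 [243. 214.] [67. 74.] [590. 183.  10.]
tray 0.75 [239. 317.] [70. 77.] [315. 195.  10.]
button_face 0.61 [281. 155.] [24. 27.] [750.  81.   0.]
column 0.72 [373. 308.] [14. 17.] [ 330. -160.    0.]
column 0.58 [383. 233.] [55. 53.] [ 532. -194.    0.]
grip 0.67 [374. 307.] [14. 19.] [ 334. -162.    0.]
grip 0.57 [387. 224.] [20. 22.] [ 556. -205.    0.]
screwdriver 0.68 [313. 234.] [14. 58.] [534.  -4.   0.]
scene [1314.84942921 -286.0973988   688.32957027] [-0.79574464  0.26558836 -0.5442938 ]
stand 0.86 [251. 223.] [ 62. 102.] [ 161. -109.    0.]
stand 0.58 [250. 284.] [ 67. 101.] [ 439. -167.    0.]
stand 0.43 [513. 285.] [75. 42.] [634. 420.   0.]
cap 0.75 [245. 225.] [17. 25.] [ 569. -183.  242.]
tray 0.66 [371. 233.] [74. 46.] [331. 189.  10.]
tray 0.62 [417. 288.] [100.  67.] [584. 192.  10.]
tray 0.52 [293. 356.] [36. 57.] [ 696. -134.   10.]
button_face 0.61 [245. 198.] [ 2. 1
[... 192 characters left out ...]
_positions': array([-1.31699649e+00,  2.38184429e-01, -1.35422975e-02,  1.31921189e+00,
        8.57805700e-06,  1.57083511e+00]), 'joint_vel': array([-0.00092778,  0.00111338,  0.0016685 ,  0.00103241, -0.00180182,
       -0.0007323 ]), 'joint_efforts': array([ 1.10911958e-04, -5.38514614e+01,  3.46680629e+01,  2.56281470e-03,
       -9.12846485e-05, -2.67617949e-06]), 'tool_pos': array([ 131.80351918, -508.1115159 ,  231.26790453]), 'tool_rot': array([-7.11131528e-05,  9.91961457e-01,  1.26540363e-01, -4.75060289e-06]), 'force': array([-0.22260942, -0.55212879, -0.05415966]), 'ft_torque': array([-0.00834975, -0.01509862, -0.04541488]), 'grip_force': 0.0, 'gripper_width': 85.13137360306557}
```

View pics/top1.png

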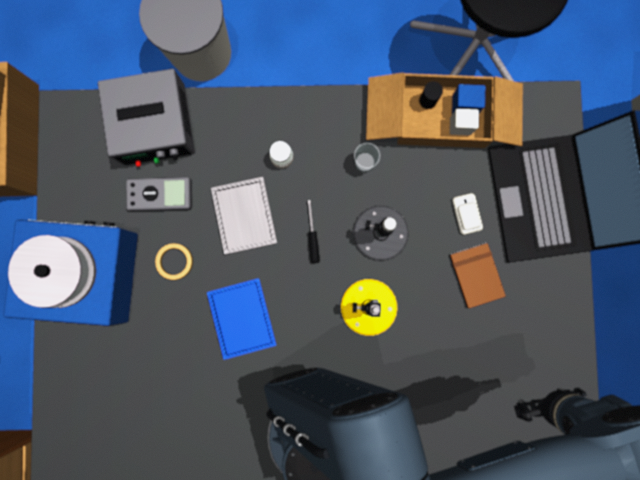

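View pics/scene1.png

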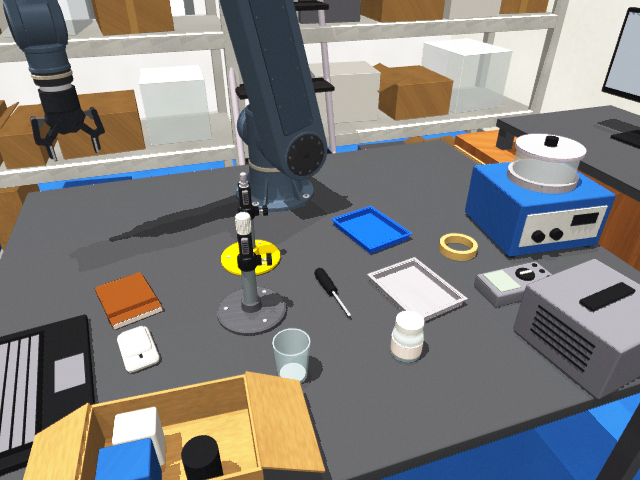

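The dark stand with the white cap is at about (383,232) in the top view, with the steel tray at (243,214). The yellow stand at (369,307) and the blue tray are look-alikes. Next I'll magnify the stand and triangulate the cap.

```bash
python3 - <<'E'
from h import *
from scipy.optimize import least_squares
P={n:env.snapshot(n) for n in("top","scene")}
ims=[]
for n,(u,v) in(("top",(383,230)),("scene",(250,262))):
    im=cv2.cvtColor(P[n]["pixels"],cv2.COLOR_RGB2BGR); 
    w,h=(33,45) if n=="top" else (45,60)
    ims.append(cv2.resize(im[v-h:v+h,u-w:u+w],(390,560),interpolation=cv2.INTER_CUBIC))
cv2.imwrite("pics/crop1.png",np.hstack(ims))
# dark base disc in top: ellipse fit; cap white blob in both
t=P["top"]; 
for n,p in P.items():
    for l in("cap","stand","grip"):
        for r in env.trace(p,l)[:2]:
            m=r["pixels"]; ys,xs=np.nonzero(m); print(n,l,round(r["conf"],2),m.sum(),xs.mean().round(1),ys.mean().round(1),xs.min(),xs.max(),ys.min(),ys.max())
r=[r for r in env.trace(t,"stand") if abs(r["bbox"][1]*480-230)<15][0]
c,_=cv2.findContours(r["pixels"].astype(np.uint8),0,1); e=cv2.fitEllipse(max(c,key=len)); print("base",e,atz(t,e[0],13))
for r in env.trace(t,"tray"):
    c,_=cv2.findContours(r["pixels"].astype(np.uint8),0,1); q=cv2.minAreaRect(max(c,key=cv2.contourArea))
    print("tray",r["conf"],atz(t,q[0],20),[atz(t,x,20).round(0)[:2].tolist() for x in cv2.boxPoints(q)])
E
```

```text
top cap 0.45 132 388.7 223.6 383 395 218 230
top stand 0.92 2249 379.7 232.9 353 407 205 259
top stand 0.85 2510 368.3 306.2 340 396 278 334
top grip 0.62 208 373.8 307.8 367 380 299 316
scene cap 0.83 264 242.8 223.4 236 250 213 233
scene stand 0.77 3721 250.9 296.9 217 286 234 335
scene stand 0.62 1560 249.3 234.8 221 279 173 274
scene grip 0.71 333 244.8 245.5 237 252 234 258
scene grip 0.69 377 244.2 193.1 238 251 174 209
base ((380.1827697753906, 232.3787841796875), (53.60661315917969, 54.867706298828125), 93.31640625) [ 532.88649702 -184.2723697    13.        ]
tray 0.82 [312.31880789 190.78106472  20.        ] [[385.0, 284.0], [419.0, 143.0], [240.0, 98.0], [207.0, 238.0]]
tray 0.63 [586.13965728 183.63614317  20.        ] [[663.0, 273.0], [690.0, 130.0], [510.0, 95.0], [483.0, 236.0]]
```

View pics/crop1.png

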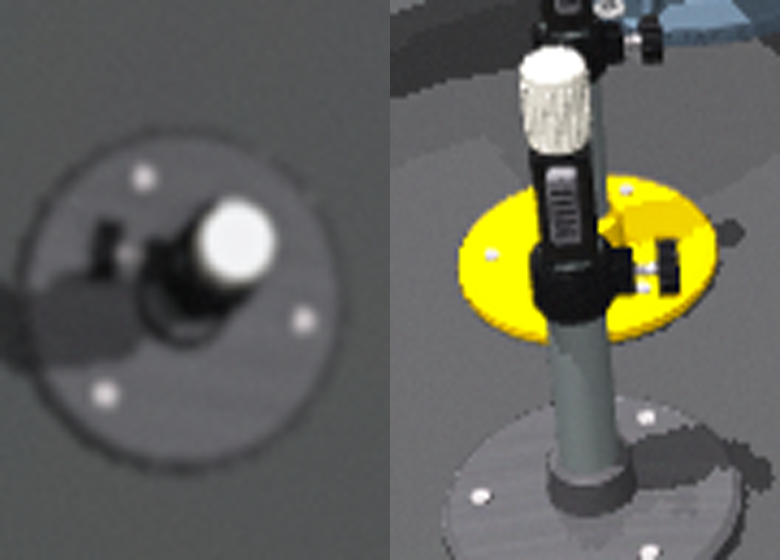

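The magnified views show the cap at top px (388.7,223.6) and the button facing the scene camera. The thumb screw knob is at top px (368,225) and scene px (269,259). Next I'll triangulate the axis and yaw.

```bash
python3 - <<'E'
from h import *
t=env.snapshot("top");s=env.snapshot("scene")
def tri(a,b):
    A=[];y=[]
    for p,uv in((t,a),(s,b)):
        o,d=ray(p,uv);d=d/np.linalg.norm(d);M=np.eye(3)-np.outer(d,d);A.append(M);y.append(M@o)
    return np.linalg.lstsq(np.vstack(A),np.hstack(y),rcond=None)[0]
print("capTop atz",atz(t,(389.5,223.5),242))
print("cap scene mid-ray at x? ",tri((389,223.6),(242.8,223.4)))
k=tri((367.8,225.2),(268.9,259));print("knob",k,atz(t,(367.8,225.2),135))
c=atz(t,(389.5,223.5),242)
d=atz(t,(367.8,225.2),135)-c;print(d,np.hypot(*d[:2]),"yaw x",np.degrees(np.arctan2(d[1],d[0]))-90)
for yaw in(-10,-15,-20):
  for ax in (c[:2],[533,-184]):
    a=np.radians(yaw);X=np.array([np.cos(a),np.sin(a)])
    b=[*(ax+23*X),184]; print(yaw,px(s,b),px(s,[*ax,206]),px(s,[*ax,242]),px(t,[*ax,242]),px(s,[*(ax+45*np.array([-X[1],X[0]])),135.5]),px(t,[*(ax+45*np.array([-X[1],X[0]])),135.5]))
E
```

```text
capTop atz [ 532.05707193 -184.37620275  242.        ]
cap scene mid-ray at x?  [ 534.0189971  -183.47724193  224.33654521]
knob [ 540.65378589 -139.81829907  135.46907566] [ 540.16543851 -142.26249202  135.        ]
[   8.10836658   42.11371072 -107.        ] 42.88718036373459 yaw x -10.898090140808435
-10 [243.19847816 247.01336771] [242.08736422 231.07560141] [240.40996858 214.98854716] [389.5 223.5] [267.47708147 258.81328411] [366.93163075 225.31280496]
-10 [243.48316018 247.23821219] [242.36901974 231.28729562] [240.69657181 215.19313514] [389.32586363 223.09708287] [267.7631342  259.03418321] [366.77093993 224.93814314]
-15 [242.14775591 247.0716652 ] [242.08736422 231.07560141] [240.40996858 214.98854716] [389.5 223.5] [267.49539137 259.92616472] [367.2352875  223.77274954]
-15 [242.43173557 247.29659466] [242.36901974 231.28729562] [240.69657181 215.19313514] [389.32586363 223.09708287] [267.78244123 260.14858544] [367.07461668 223.3982531 ]
-20 [241.10402928 247.07945088] [242.08736422 231.07560141] [240.40996858 214.98854716] [389.5 223.5] [267.34374704 261.0523592 ] [367.67270302 222.26641368]
-20 [241.38726542 247.30439248] [242.36901974 231.28729562] [240.69657181 215.19313514] [389.32586363 223.09708287] [267.63168943 261.27632521] [367.51204452 221.89207936]
```

```bash
python3 -m inch '0 0.045 -0.02 -0.03 -8; 0 0.09 -0.04 -0.06 -16; 0 0.135 -0.06 -0.085 -24; 0 0.18 -0.08 -0.085 -32; 0 0.225 -0.1 -0.085 -41; 0 0.27 -0.12 -0.085 -50; 0 0.315 -0.14 -0.085 -58; 0 0.36 -0.163 -0.085 -66.5' 20
python3 - <<'E'
from h import *
from scipy.spatial.transform import Rotation as Ro
s=env.sense();q=s["tool_rot"];R=Ro.from_quat([q[1],q[2],q[3],q[0]]).as_matrix()
print(R.round(3), (R.T@(np.array([533,-184,310])-s["tool_pos"])).round(1), s["joint_positions"])
E
```

```text
t: 2.4
tool_pos: [440.5, -258.9, 316.4]
tool_rot: [0.0, 0.759, 0.651, 0.0]
force: [0.1, -1.4, 0.1]
gripper_width: 85.6
grip_force: 0.0
[[ 0.151  0.989  0.   ]
 [ 0.989 -0.151 -0.   ]
 [-0.     0.    -1.   ]] [88.  80.1  6.4] [-5.31247095e-01  2.00312529e-01  1.52165586e-01  1.52235515e+00
 -7.87993998e-07  1.19124040e+00]
```

```bash
python3 -m inch '0 0.03 0.027 0 0; 0 0.06 0.054 0 0; 0 0.088 0.08 0 0; 0 0.088 0.08 0 0'
python3 - <<'E'
from h import *
from scipy.spatial.transform import Rotation as Ro
p=env.snapshot("wrist");save(p,"pics/w1.png")
s=env.sense();print(s["tool_pos"]); print(ray(p,(320,240)))
for z in(206,242):print(z,px(p,[533,-184,z]))
for l in("cap","grip","button_face"):
    for r in env.trace(p,l)[:2]:
        m=r["pixels"];ys,xs=np.nonzero(m);print(l,r["conf"],m.sum(),xs.mean(),ys.mean(),xs.min(),xs.max(),ys.min(),ys.max())
E
```

```text
t: 2.9
tool_pos: [533.6, -183.9, 315.6]
tool_rot: [-0.0, 0.759, 0.651, -0.0]
force: [-0.5, -0.5, -0.7]
gripper_width: 85.4
grip_force: 0.0
[ 532.60227659 -184.75886904  315.79198675]
(array([ 545.7659013 , -104.61732198,  458.16270161]), array([-0.0492651 , -0.30237835, -0.95192853]))
206 [320.27733825 238.83867757]
242 [320.16212672 259.23124832]
cap 0.94 2674 320.92557965594614 247.01196709050112 294 347 215 278
cap 0.16 305 352.472131147541 228.4983606557377 346 358 212 244
grip 0.93 3169 30.99652887346166 214.2704323130325 0 70 187 245
grip 0.83 1504 327.0531914893617 214.30851063829786 294 358 197 244
button_face 0.69 289 352.5536332179931 228.3910034602076 347 358 212 243
button_face 0.64 993 41.967774420946625 215.69989929506545 20 64 200 232
```

View pics/w1.png

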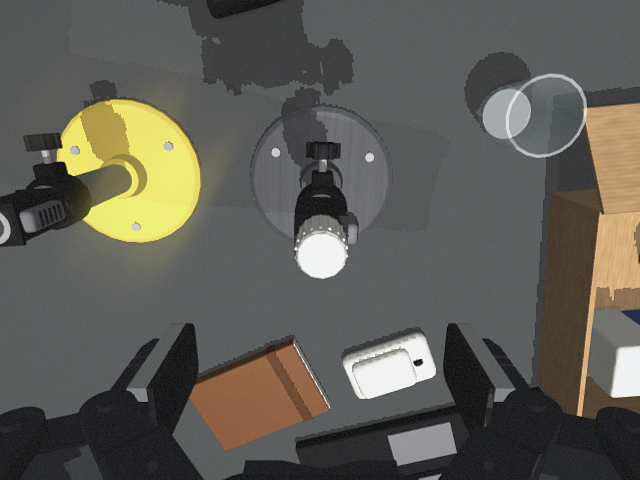

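The wrist view shows the cap top at (322,255), the knob straight above it at (323,150), and the button at (352,228) on the tool +y side. Alignment and yaw are good, so I'll descend and grip the cap.

```bash
python3 -m inch '0 0.001 0.001 0.04 0; 0 0.001 0.001 0.08 0; 0 0.001 0.001 0.105 0; 0 0.001 0.001 0.105 0; 240 0.001 0.001 0.105 0; 240 0.001 0.001 0.105 0; 240 0.001 0.001 0.105 0; 240 0.001 0.001 0.105 0' 35; python3 -m inch '240 0 0 0 0; 240 0 0 0 0; 240 0 0 0 0'
```

```text
t: 4.1
tool_pos: [533.5, -184.8, 212.2]
tool_rot: [0.001, 0.76, 0.65, 0.0]
force: [-1.3, 0.2, 4.7]
gripper_width: 27.0
grip_force: 34.3
t: 4.47
tool_pos: [533.6, -184.8, 212.2]
tool_rot: [0.001, 0.76, 0.65, 0.0]
force: [-1.0, -0.9, 6.9]
gripper_width: 26.7
grip_force: 34.3
```

```bash
python3 -m inch '240 0 0 -0.004 0; 240 0 0 -0.008 0; 240 0 0 -0.012 0; 240 0 0 -0.018 0; 240 0 0 -0.026 0; 240 0 0 -0.034 0; 240 0 0 -0.045 0; 240 0 0 -0.06 0'
python3 - <<'E'
from h import *
from scipy.spatial.transform import Rotation as Ro
p=env.snapshot("wrist");q=env.snapshot("scene")
cv2.imwrite("pics/w2.png",cv2.cvtColor(np.hstack([p["pixels"][100:480,160:500],cv2.resize(q["pixels"][140:340,150:350],(380,380))]),cv2.COLOR_RGB2BGR))
s=env.sense();a=s["tool_rot"];R=Ro.from_quat([a[1],a[2],a[3],a[0]]).as_matrix()
print(s["tool_pos"],s["force"],(R.T@(np.array([587,183,270])-s["tool_pos"])).round(1))
E
```

```text
t: 5.48
tool_pos: [533.1, -184.6, 272.1]
tool_rot: [-0.0, 0.76, 0.65, -0.0]
force: [-0.0, 0.0, 0.6]
gripper_width: 26.9
grip_force: 35.3
[ 533.96817922 -184.94798126  273.42260331] [ 0.25916096 -0.74523877  0.14620755] [371.7  -4.9   3.2]
```

View pics/w2.png

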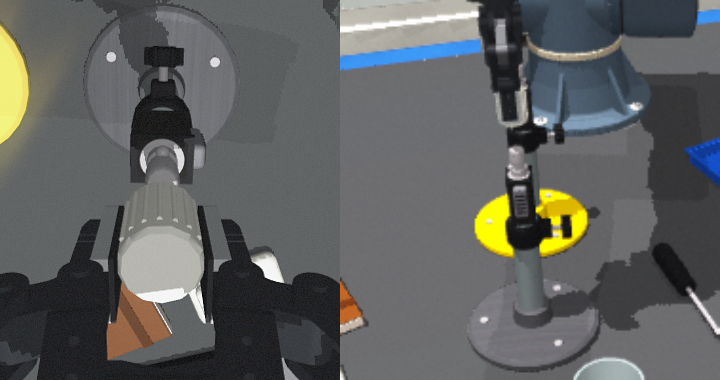

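The cap is held and clear, with bare steel spigot visible at (160,165) in the left half. Its mouth is about 6 mm below the TCP. Next is the carry to the tray.

```bash
python3 -m inch '240 0.03 0 0 0; 240 0.085 -0.001 0 0; 240 0.14 -0.002 0 0; 240 0.195 -0.003 0 0; 240 0.25 -0.004 0 0; 240 0.305 -0.005 0.02 0; 240 0.352 -0.005 0.05 0; 240 0.371 -0.005 0.1 0' && python3 -m inch '240 0 0 0 0;240 0 0 0 0'; python3 - <<'E'
from h import *
p=env.snapshot("wrist");save(p,"pics/w3.png");print(env.sense()["tool_pos"],px(p,[587,183,3]))
E
```

```text
t: 6.58
tool_pos: [587.2, 185.7, 171.3]
tool_rot: [0.0, 0.759, 0.651, 0.002]
force: [0.2, -0.7, -0.7]
gripper_width: 27.1
grip_force: 35.3
t: 6.82
tool_pos: [586.4, 182.2, 172.6]
tool_rot: [0.0, 0.76, 0.65, 0.0]
force: [0.9, 0.4, 0.3]
gripper_width: 27.1
grip_force: 35.3
[586.88642479 181.96970723 173.2501717 ] [321.53567013 213.0110701 ]
```

View pics/w3.png

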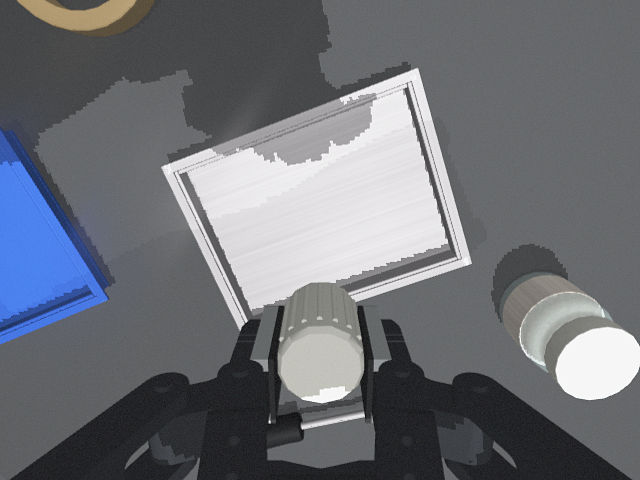

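The tray's centre is at about (318,205), as predicted. Lowering the cap into it.

```bash
python3 -m inch '240 0 0 0.045 0; 240 0 0 0.09 0; 240 0 0 0.13 0; 240 0 0 0.15 0; 240 0 0 0.156 0; 240 0 0 0.16 0; 240 0 0 0.161 0; 240 0 0 0.161 0'
```

```text
t: 7.88
tool_pos: [586.6, 182.7, 11.2]
tool_rot: [0.0, 0.76, 0.65, 0.001]
force: [-0.2, 0.2, 0.1]
gripper_width: 26.5
grip_force: 35.3
```

```bash
python3 -m inch '240 0 0 0.001 0; 240 0 0 0.002 0; 240 0 0 0.002 0'; python3 -m inch '150 0 0 0 0; 120 0 0 0 0; 80 0 0 0 0; 80 0 0 0 0; 80 0 0 -0.02 0; 80 0 0 -0.06 0; 80 0 0 -0.12 0; 0 0 0 -0.175 0'
python3 - <<'E'
from h import *
p=env.snapshot("wrist");save(p,"pics/w4.png")
E
```

```text
t: 8.25
tool_pos: [586.3, 182.7, 9.2]
tool_rot: [0.0, 0.76, 0.65, 0.0]
force: [-1.8, 0.0, 7.3]
gripper_width: 26.9
grip_force: 36.1
t: 9.25
tool_pos: [585.9, 182.5, 185.2]
tool_rot: [0.0, 0.76, 0.65, 0.0]
force: [0.2, 0.2, 0.2]
gripper_width: 74.9
grip_force: 0.0
```

View pics/w4.png

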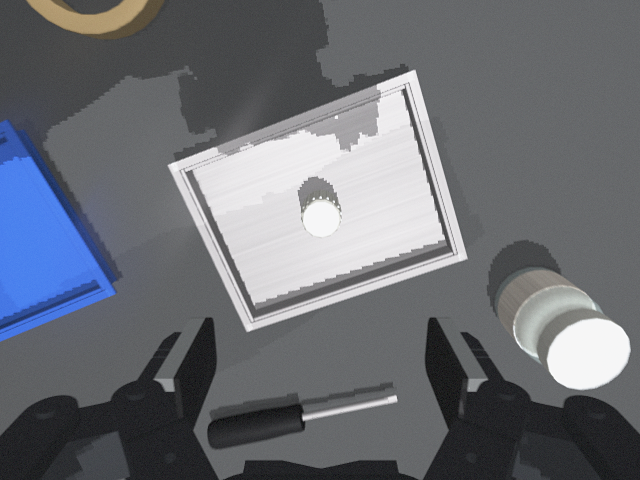

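The cap stands in the steel tray at (321,217). Going back above the stand.

```bash
python3 -m inch '0 -0.02 0 -0.05 0; 0 -0.07 0 -0.08 0; 0 -0.125 0.001 -0.1 0; 0 -0.18 0.002 -0.115 0; 0 -0.235 0.003 -0.115 0; 0 -0.29 0.004 -0.115 0; 0 -0.34 0.004 -0.115 0; 0 -0.371 0.0045 -0.115 0' && python3 -m inch '0 0 0 0 0;0 0 0 0 0;0 0 0 0 0'
python3 - <<'E'
from h import *
p=env.snapshot("wrist");save(p,"pics/w5.png")
s=env.sense();print(s["tool_pos"],px(p,[533.5,-184.5,236]),px(p,[533.5,-184.5,206]),px(p,[533.5+23*.989,-184.5-23*.151,184]))
E
```

```text
t: 10.3
tool_pos: [532.1, -186.8, 298.2]
tool_rot: [0.0, 0.761, 0.649, -0.0]
force: [0.4, 0.5, -0.2]
gripper_width: 85.1
grip_force: 0.0
t: 10.68
tool_pos: [533.0, -183.6, 298.3]
tool_rot: [-0.0, 0.76, 0.65, 0.0]
force: [-0.0, -0.4, 0.3]
gripper_width: 85.5
grip_force: 0.0
[ 532.95687894 -183.55518521  298.34022282] [322.63645682 268.12968795] [322.4223733  248.99878377] [359.00259187 237.40939775]
```

View pics/w5.png

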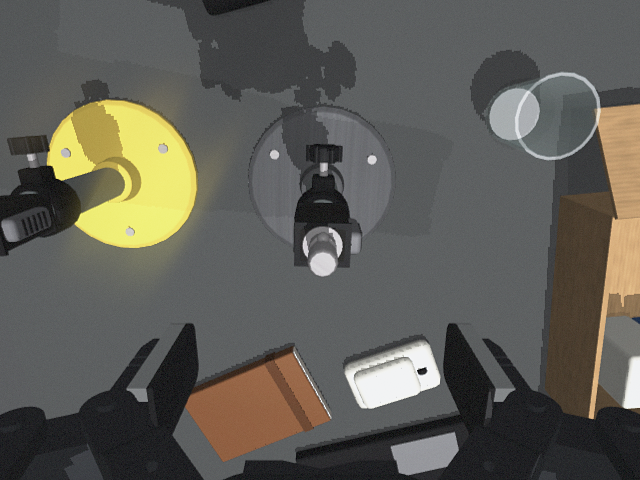

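The spigot tip is at (322,262), where predicted to within 3 mm, and the button is at (354,238). Descending around the grip.

```bash
python3 -m inch '0 0.001 0.0015 0.04 0; 0 0.001 0.0015 0.08 0; 0 0.001 0.0015 0.11 0; 0 0.001 0.0015 0.122 0; 0 0.001 0.0015 0.128 0; 0 0.001 0.0015 0.13 0; 0 0.001 0.0015 0.13 0'
```

```text
t: 11.6
tool_pos: [534.8, -184.0, 169.1]
tool_rot: [0.0, 0.76, 0.65, 0.0]
force: [-0.5, -0.2, 0.1]
gripper_width: 85.1
grip_force: 0.0
```

```bash
python3 -m inch '240 0 0 0 0; 240 0 0 0 0; 240 0 0 0 0; 240 0 0 0 0; 240 0 0 0 0; 240 0 0 0 0; 240 0 0 0 0' 38
```

```text
t: 12.48
tool_pos: [534.3, -183.9, 169.3]
tool_rot: [0.0, 0.76, 0.649, 0.0]
force: [-4.4, 1.3, 6.7]
gripper_width: 32.5
grip_force: 40.4
```

```bash
python3 -m inch '240 0 0 -0.003 0; 240 0 0 -0.008 0; 240 0 0 -0.015 0; 240 0 0 -0.023 0; 240 0 0 -0.031 0; 240 0 0 -0.04 0; 240 0 0 -0.05 0; 240 0 0 -0.06 0' 36; python3 -m inch '240 0 0 -0.01 0; 240 0 0 -0.02 0; 240 0 0 -0.027 0; 240 0 0 -0.032 0; 240 0 0 -0.035 0; 240 0 0 -0.035 0'
```

```text
t: 13.48
tool_pos: [534.3, -183.9, 229.1]
tool_rot: [-0.0, 0.76, 0.65, -0.0]
force: [0.1, -2.3, -7.3]
gripper_width: 32.4
grip_force: 38.8
t: 14.22
tool_pos: [534.3, -183.9, 263.4]
tool_rot: [-0.0, 0.76, 0.65, -0.0]
force: [-3.1, -2.5, -5.0]
gripper_width: 32.8
grip_force: 39.8
```

Lifted 94 mm with steady load. Now creep to the solid stop, watching the force.

```bash
python3 -m inch '240 0 0 -0.001 0; 240 0 0 -0.002 0; 240 0 0 -0.003 0; 240 0 0 -0.004 0; 240 0 0 -0.005 0; 240 0 0 -0.005 0'; python3 -m inch '240 0 0 -0.001 0; 240 0 0 -0.001 0'
```

```text
t: 14.98
tool_pos: [534.3, -183.9, 268.4]
tool_rot: [-0.0, 0.76, 0.65, -0.0]
force: [-4.1, -2.3, -4.4]
gripper_width: 32.4
grip_force: 40.1
t: 15.22
tool_pos: [534.3, -183.8, 269.3]
tool_rot: [-0.0, 0.76, 0.65, -0.0]
force: [-3.9, -3.2, -5.7]
gripper_width: 32.3
grip_force: 40.0
```

```bash
python3 -m inch '240 0 0 -0.001 0; 240 0 0 -0.001 0'
```

```text
t: 15.48
tool_pos: [534.2, -183.8, 269.4]
tool_rot: [-0.001, 0.76, 0.65, -0.0]
force: [-3.2, -3.7, -17.1]
gripper_width: 32.2
grip_force: 38.9
```

The force jumped to 17 N at +100 mm, so the column is on the solid stop. A quick check before handing in.

```bash
python3 -m inch '240 0 0 0 0; 240 0 0 0 0; 240 0 0 0 0; 240 0 0 0 0'; python3 - <<'E'
from h import *
q=env.snapshot("scene");cv2.imwrite("pics/s2.png",cv2.cvtColor(cv2.resize(q["pixels"][100:400,150:550],(800,600)),cv2.COLOR_RGB2BGR))
E
```

```text
t: 15.98
tool_pos: [534.2, -183.8, 269.6]
tool_rot: [-0.001, 0.76, 0.65, -0.0]
force: [-0.6, -3.9, -25.8]
gripper_width: 32.4
grip_force: 38.1
```

View pics/s2.png

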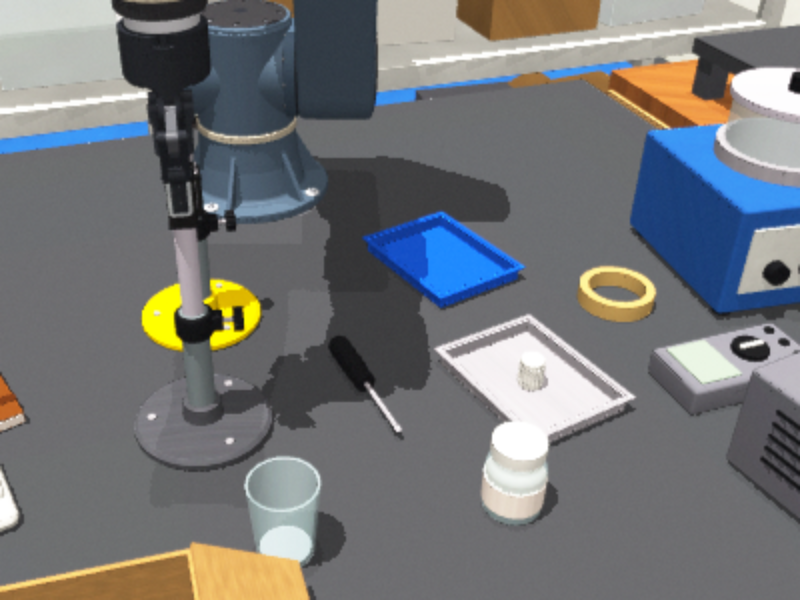

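The column is fully up and the cap is in the steel tray at (532,370). The push on the stop is climbing (26 N), so I'll ease off a hair so it settles.

```bash
python3 -m inch '240 0 0 0.0006 0; 240 0 0 0.0006 0; 240 0 0 0.0006 0; 240 0 0 0.0006 0'; python3 -m inch '240 0 0 0 0; 240 0 0 0 0; 240 0 0 0 0; 240 0 0 0 0'
```

```text
t: 16.52
tool_pos: [534.2, -183.8, 269.5]
tool_rot: [-0.0, 0.76, 0.65, -0.0]
force: [-1.3, -3.4, -23.8]
gripper_width: 32.5
grip_force: 38.5
t: 17.02
tool_pos: [534.2, -183.8, 269.5]
tool_rot: [-0.0, 0.76, 0.65, -0.0]
force: [-1.6, -4.4, -25.2]
gripper_width: 32.5
grip_force: 38.6
```

Stable, at the stop with a firm, steady hold.

```bash
python3 -c "
from station import env
print(env.finish_job())"
```

```text
the job is handed in; nothing more can be done
None
```

The cap is standing in the steel tray, and the arm is holding the column at the second stop (drawn up about 100 mm, steady upward pull of about 25 N) with the button squeezed in; the job is handed in.

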